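Empty the wide stopper hopper by its slide gate

ROBOT

A 6-joint arm with a two-finger parallel gripper is mounted at the origin on a cart in front of the work surface, level with it; the furniture and walls round the work are solid. World frame = base frame: x ahead of the robot, y to its left, z up, the work surface at z = 0. Lengths are in mm, angles in rad, forces in N, time in s.
With the tool pointing down it reaches from about 325 to 900 mm from the base axis. Payload 6.1 kg.
Tool frame: the origin (TCP) lies on the centre line of the jaws, within the pads' length; the fingertips stand 11 mm ahead of it and the grasp point (between the pads) lies 8 mm behind it; z points along the fingers, x is the direction in which the jaws open and shut, and the axes are right-handed (so a half turn about z gives the same grasp; the last joint's range is limited). The gripper opens to 85 mm and grips with 20 to 120 N. Pads are 22 mm wide; open, the fingers measure 114 mm over their backs; the gripper's body (76 mm by 85 mm) begins 54 mm behind the grasp point. The pads swing forward as they close: fully open they stand 13 mm farther back than shut.
Start: joints at [-1.233, 0.22, 1.526, -0, 1.395, -0.126], TCP at [279.586, -558.97, 242.3] pointing down, gripper open.
Joint ranges: [-2.98, 2.98], [-0.91, 2.08], [0.09, 2.57], [-1.24, 4.39], [0.2, 2.65], [-2.68, 2.68]. Speed limits (rad/s): [2.57, 2.57, 3.01, 3.14, 3.14, 3.14].

INTERFACE

Orientations are given as a rotation vector (axis times angle).
In Python, from plant import observe, camera, finish_job gives the robot as it stands. The module is installed in compiled form; this text tells all that it offers.
- The arm moves only by the shell command python3 -m creep 'ROWS' [FORCE]. ROWS is a JSON object of lists of equal length, an entry for each row: "grip": the finger opening in m, from 0 to 0.0854; "xyz": the shift along the tool's x, y, z in m, a list of three; "dr": the turn, a rotation vector about the tool's x, y, z in degrees, a list of three. A call has exactly 10 rows; each row is the pose to reach, as a shift and turn from the pose commanded when the call began, along the tool's axes at that moment; what a row does not reach only later rows make up. A row lasts 1/10 s, in which the tool goes at most 50 mm and 8.59 degrees, less where a joint would pass 70% of its speed; a pose out of reach is approached as far as the arm can. A call with a gripper value outside its range is refused whole. The fingers move at their own pace and stop on an object; FORCE is the grip in N (left out, the last holds). Time passes only in rows, so rows that repeat a pose let the fingers close, or fill a call up. It gives the time, the measured TCP pose, the force and the opening at its end, in the units of the state.
- observe(): the state, without advancing time (a new reading comes with each control period).
- camera(name): name is "side" or "top" or "wrist"; returns a dict with "image" (480x640x3 uint8, red, green, blue), "fx", "fy", "cx", "cy" (pixels), "xyz" and "attitude" of the camera in the world. Camera axes: x right, y down, z forward; pixel columns grow to the right and rows downward; lengths in mm; the calibration is good to about 2 mm. A picture is of the moment at which its call begins. There is no depth.
- finish_job(): hands the job in, once; it reports no verdict.
The state is a dict: "clock": time; "q": joint angles; "qd": joint speeds; "joint_efforts": joint torques, N m; "position": TCP position; "ee_rot": TCP orientation; "ft_force": force on the tool from outside, world axes, zero at the start; "wrist_torque": the same for the moment, N m; "grip_width": finger opening in mm.
Only numpy, scipy, OpenCV 4.12 (cv2) and the standard library are available. Lean on these libraries where they do the work, as an engineer would, in place of code of your own. Each camera call takes 0.05 s, during which the arm holds its last target.

TASK

Two clear-fronted hoppers stand on the bench. Draw the slide gate of the wider one, the one with the red tube stoppers in it and the pink basket under it, out towards you by its knob until it comes up against its end stop, so that the stoppers drop into the basket. Leave the narrow hopper's gate shut and let go of the knob.

Things in the scene. Friction and masses are not known exactly. Their poses are not given: they have to be found in the camera images.
- wide_gate (a joint): gate of the wide hopper, m: 0 shut, 0.070 out at its end stop; starts at 0 to 0.010, stays where left, about 3 N of friction. A level 4 mm steel plate, top 99 mm up. The hopper is a white box with a clear front, 154 mm wide, 62 deep, 215 tall, fixed, left or right of the narrow one, turned at most 18 degrees from facing the robot; a fixed pink basket is under it.
- wide_knob (a point): grip point on the axis of the wide hopper's knob, a black upright round grip 22 mm across, 50 mm tall, on the gate's front tongue: 128 mm above the worktop, 29 mm above the gate plate, knob top at 151 mm. Its x axis points level into the hopper: the gate draws out along -x; z is up. It stands 89 mm before the clear front when shut, free all round and above.
- narrow_gate (a joint): slide gate of the narrow hopper (86 mm wide, 185 mm tall, empty, no basket; the same kind of knob and gate at the same height), in m: 0 shut, 0.070 open; starts at 0 to 0.010 and is to be left alone.
- stopper_a_centre (a point): centre of a red tube stopper, 15 x 22 x 16 mm, that lies on the gate inside the wide hopper, about 107 mm above the worktop; in the basket it lies at about 10 to 15 mm. It drops by itself through the 50 x 60 mm outlet when the gate is drawn.
- stopper_b_centre (a point): centre of the other red tube stopper, 16 x 15 x 22 mm, standing on the gate inside the wide hopper about 110 mm above the worktop; it drops in the same way.

How it is judged:
By the outcome, as a careful person would: the job done as asked, in the order asked, and still so for the second after the job is handed in, with the robot touching nothing.
It also fails if it takes over 29 s, if anything falls off the work surface, if the arm or the gripper's body presses on something with over 40 N, if the wrist force passes 120 N, or if a joint passes its speed limit or range.

## Working session

There is one attempt and no reset: what is moved stays moved. The work goes in short steps, Python scripts to look and compute and a shell command to move; the robot and the scene stay as the last step left them, time stands still between calls to the robot, and variables do not carry over. Pictures are saved under pics/ and viewed, and the job is handed in when it is done.

```bash
mkdir -p pics
python3 - <<'E'
from plant import observe,camera
import cv2
s=observe();print(s)
for n in("side","top","wrist"):
    c=camera(n);cv2.imwrite(f"pics/{n}0.png",c["image"][:,:,::-1]);print(n,{k:v for k,v in c.items() if k!="image"})
E
```

```text
{'clock': 0.0, 'q': array([-1.23312350e+00,  2.21232712e-01,  1.52758661e+00,  5.23440260e-05,
        1.39468149e+00, -1.26093960e-01]), 'qd': array([ 0.00151731, -0.00032309,  0.00013996,  0.0015009 , -0.00062127,
       -0.00024046]), 'joint_efforts': array([-7.01648296e-04, -4.96916270e+01, -3.89386940e+01, -4.08240621e-04,
        1.12744421e-02, -2.59074017e-05]), 'position': array([ 279.4016393 , -558.43953027,  241.20809591]), 'ee_rot': array([-2.67143415e+00,  1.65083413e+00,  2.27961420e-03]), 'ft_force': array([0.89159737, 0.45630272, 0.79606213]), 'wrist_torque': array([ 0.01813767, -0.0066925 ,  0.00390004]), 'grip_width': 85.47340109289819}
side {'fx': 540.7227406546738, 'fy': 540.7227406546738, 'cx': 311.9895618879154, 'cy': 231.45364227499417, 'xyz': array([753.96089955, 400.08298522, 933.56643779]), 'attitude': array([-0.60652932, -2.87528435,  0.75181175])}
top {'fx': 470.6079432339041, 'fy': 470.6079432339041, 'cx': 327.9028300302307, 'cy': 230.07370502966612, 'xyz': array([494.83525204, -16.6797205 , 952.51577073]), 'attitude': array([-2.16364305,  2.18463522, -0.05745154])}
wrist {'fx': 374.70857557898785, 'fy': 374.70857557898785, 'cx': 323.34802052267, 'cy': 242.70691226344474, 'xyz': array([ 355.79682252, -521.96814861,  374.36858544]), 'attitude': array([ 2.42123729, -1.49753919, -0.25483882])}
```

View pics/side0.png

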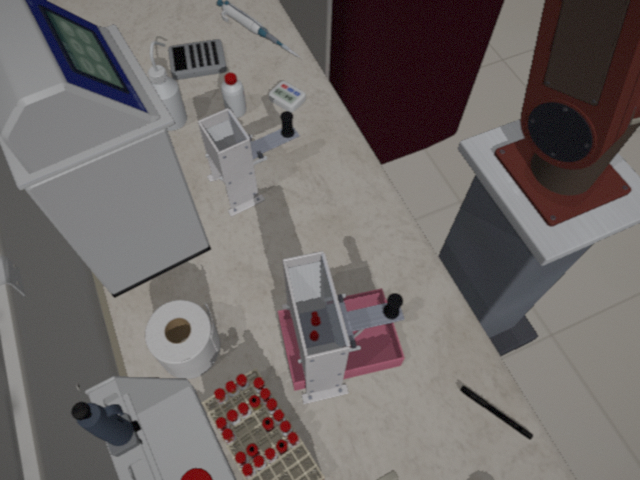

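View pics/top0.png

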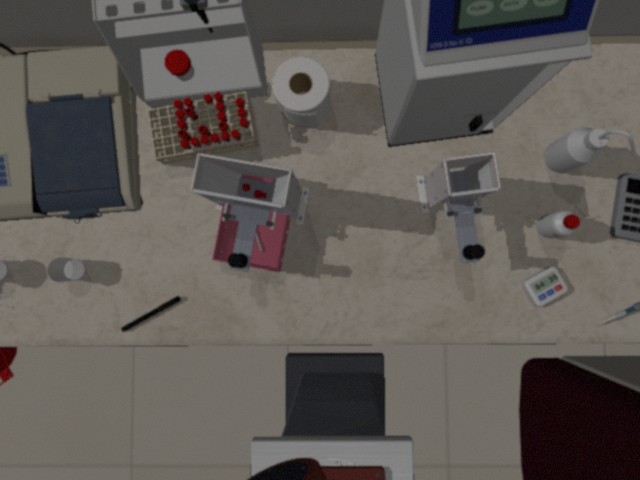

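View pics/wrist0.png

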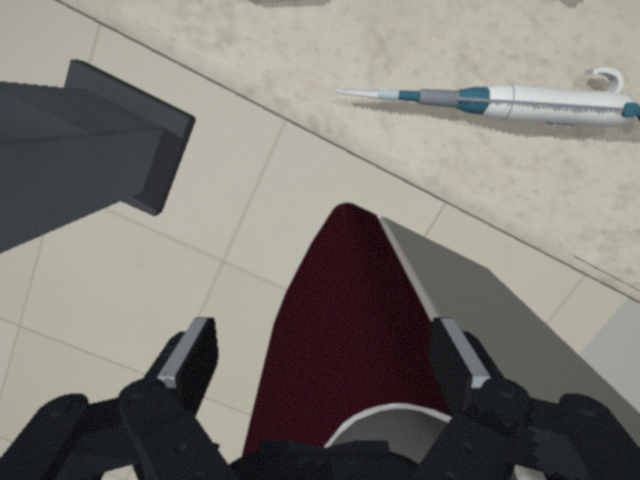

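The side view shows the wide knob at about (394,306) and the narrow one at (287,125). In the top view they are at (238,260) and (473,252). The wide hopper is on the robot's left. I'll zoom in on the wide knob and hopper to measure them.

Run:
```python
import cv2,numpy as np
a=cv2.imread("pics/side0.png")[240:405,270:415];b=cv2.imread("pics/top0.png")[145:285,180:320]
a=cv2.resize(a,(400,455),interpolation=cv2.INTER_CUBIC);b=cv2.resize(b,(400,400),interpolation=cv2.INTER_CUBIC)
o=np.zeros((455,800,3),np.uint8);o[:,:400]=a;o[:400,400:]=b
cv2.imwrite("pics/zoom0.png",o)
# dark blob
for n,r in(("side",(285,325,380,410)),("top",(248,275,222,256))):
    im=cv2.imread(f"pics/{n}0.png").max(2)[r[0]:r[1],r[2]:r[3]]
    m=(im<50).astype(np.uint8);_,l,st,c=cv2.connectedComponentsWithStats(m)
    print(n,[(s[0]+r[2],s[1]+r[0],s[2],s[3],s[4],*(cc+[r[2],r[0]]).round(1)) for s,cc in list(zip(st,c))[1:] if s[4]>10])
```

```text
side [(np.int32(384), np.int32(294), np.int32(18), np.int32(25), np.int32(322), np.float64(392.6), np.float64(305.9))]
top [(np.int32(228), np.int32(253), np.int32(20), np.int32(15), np.int32(238), np.float64(237.8), np.float64(260.1))]
```

View pics/zoom0.png

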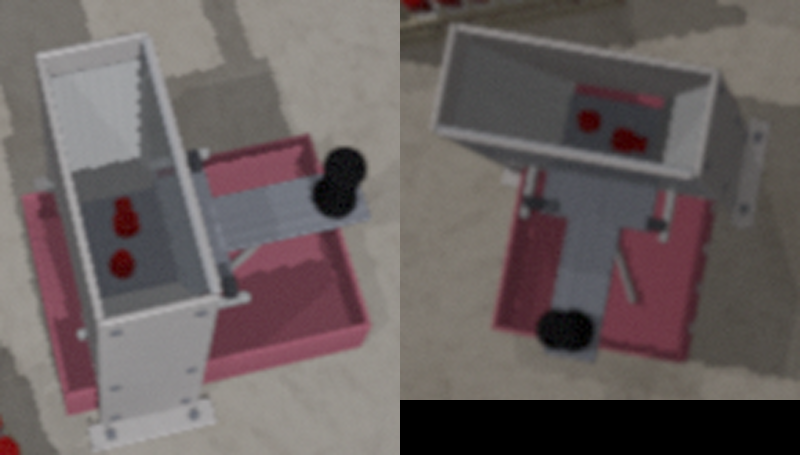

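The zoom shows the knob as a dark blob in both views. The hopper's rim corners in the top view are at about (199,155), (290,170), (284,206) and (193,190). I'll compute the knob position and the gate heading from these.

```bash
cat > h.py <<'E'
import numpy as np
from scipy.spatial.transform import Rotation as R
def ray(c,u,v):
    d=R.from_rotvec(c["attitude"]).apply([(u-c["cx"])/c["fx"],(v-c["cy"])/c["fy"],1]);return np.array(c["xyz"]),d
def atz(c,uv,z):
    o,d=ray(c,*uv);return o+d*(z-o[2])/d[2]
def tri(c1,p1,c2,p2):
    A=[];b=[]
    o1,d1=ray(c1,*p1);o2,d2=ray(c2,*p2)
    t=np.linalg.lstsq(np.c_[d1,-d2],o2-o1,rcond=None)[0]
    a,b=o1+t[0]*d1,o2+t[1]*d2
    return (a+b)/2,np.linalg.norm(a-b)
def proj(c,P):
    p=R.from_rotvec(c["attitude"]).inv().apply(np.array(P)-c["xyz"]);return np.array([c["fx"]*p[0]/p[2]+c["cx"],c["fy"]*p[1]/p[2]+c["cy"]])
E
python3 - <<'E'
from h import *
from plant import camera,observe
np.set_printoptions(precision=1,suppress=True)
cs,ct=camera("side"),camera("top")
print("knob",tri(cs,(392.6,305.9),ct,(237.8,260.1)))
print(atz(cs,(392.6,305.9),126),atz(ct,(237.8,260.1),130))
T=[atz(ct,p,215)for p in((199.3,155.5),(290.3,170.2),(284,206.3),(193,190.5))]
S=[atz(cs,p,215)for p in((306.2,356),(285.2,259.9),(324.4,253.4),(347.9,348.7))]
for n,Q in(("T",T),("S",S)):
    print(n,np.array(Q)[:,:2].tolist())
    bl,br,fr,fl=Q
    for a,b in((bl,br),(fl,fr)):
        d=b-a;print(np.linalg.norm(d),"width dir -> heading into hopper deg",np.degrees(np.arctan2(d[0],-d[1])))
    print(np.linalg.norm(bl-fl),np.linalg.norm(br-fr))
s=observe();print(s["clock"],R.from_rotvec(s["ee_rot"]).as_matrix())
E
```

```text
knob (array([503.9, 160.4, 121.3]), np.float64(0.9358841659487233))
[505. 162. 126.] [504.2 158.2 130. ]
T [[670.8157574795576, 202.85910474431137], [645.1065744986186, 57.11770742785018], [587.4816799409499, 67.26931195479014], [614.4483937091959, 212.30850667619382]]
147.99161118557365 width dir -> heading into hopper deg -10.004210188740513
147.5248170881488 width dir -> heading into hopper deg -10.532569517388325
57.153922833787654 58.51225125778206
S [[673.1719252024336, 204.86279145825458], [643.8084068417922, 59.859146729780036], [586.209424782614, 73.43325422301035], [617.2876177256882, 218.51330209152457]]
147.94685936192556 width dir -> heading into hopper deg -11.447702657934661
148.37140683479862 width dir -> heading into hopper deg -12.090834364077601
57.52731753440659 59.176846219541936
0.25 [[ 0.4 -0.9 -0. ]
 [-0.9 -0.4  0. ]
 [-0.  -0.  -1. ]]
```

The knob triangulates to about (504.5, 160, 121–126), and the heading into the hopper is about −11°. The knob sits 98 mm in front of the front rim, which fits a gate about 8 mm out. I'll grip with the jaws along the pull direction, so the camera ends up to one side, and close them part way before going down.

```bash
python3 -m creep '{"grip":[0.0854,0.0854,0.07,0.07,0.06,0.06,0.06,0.06,0.06,0.06],"xyz":[[-0.03,-0.03,0],[-0.06,-0.06,0],[-0.095,-0.09,0],[-0.13,-0.125,0],[-0.165,-0.16,0],[-0.2,-0.195,0],[-0.23,-0.225,0],[-0.26,-0.255,0],[-0.29,-0.285,0],[-0.32,-0.315,0]],"dr":[[0,0,-5],[0,0,-10],[0,0,-15],[0,0,-20],[0,0,-26],[0,0,-31],[0,0,-36],[0,0,-42],[0,0,-47],[0,0,-52.4]]}' 40
cat >> h.py <<'E'
def rel(P,heading,s):
    "shift and turn in tool axes from current pose to TCP at P"
    M=R.from_rotvec(s["ee_rot"]);t=R.from_euler("z",heading,degrees=True)*R.from_euler("x",180,degrees=True)
    return M.inv().apply(np.array(P)-s["position"]),(M.inv()*t).as_rotvec(degrees=True)
E
python3 - <<'E'
from h import *
from plant import observe
s=observe();print(s["clock"],s["position"],s["ft_force"]);print(rel((504.5,160,241),-11,s))
E
```

```text
clock: 1.25
position: [418.4, -130.2, 242.5]
ee_rot: [3.127, -0.296, 0.001]
ft_force: [0.6, -0.2, -1.0]
grip_width: 60.0
1.25 [ 418.37031118 -130.1685969   242.49316763] [ 0.60028525 -0.24247583 -0.968167  ]
(array([  30.08820178, -301.18251081,    1.47063551]), array([ 0.00834923, -0.04130409,  0.1728617 ]))
```

```bash
python3 -m creep '{"grip":[0.06,0.06,0.06,0.06,0.06,0.06,0.06,0.06,0.06,0.06],"xyz":[[0.004,-0.04,0],[0.008,-0.08,0],[0.012,-0.12,0],[0.016,-0.16,0],[0.02,-0.2,0],[0.024,-0.24,0],[0.027,-0.27,0],[0.03,-0.295,0],[0.03,-0.301,0.001],[0.03,-0.301,0.001]],"dr":[[0,0,0],[0,0,0],[0,0,0],[0,0,0],[0,0,0],[0,0,0],[0,0,0],[0,0,0],[0,0,0.2],[0,0,0.2]]}'
python3 - <<'E'
from h import *
from plant import observe,camera
import cv2
c=camera("wrist");s=observe();print(s["position"],s["ee_rot"])
im=c["image"][:,:,::-1].copy()
cv2.imwrite("pics/w1.png",im)
print(c["xyz"],proj(c,(504.5,160,151)),proj(c,(504.5,160,101)),proj(c,(504.5,160,128)))
E
```

```text
clock: 2.25
position: [504.9, 158.3, 240.9]
ee_rot: [3.126, -0.305, -0.001]
ft_force: [-1.4, -0.0, -0.6]
grip_width: 60.1
[504.78904914 157.52106013 240.91058537] [ 3.12590290e+00 -3.06157801e-01 -1.37386940e-03]
[521.7963073  240.38549787 373.85744886] [321.48309686 249.44772688] [321.84339589 226.66874003] [321.66513536 237.93880727]
```

View pics/w1.png

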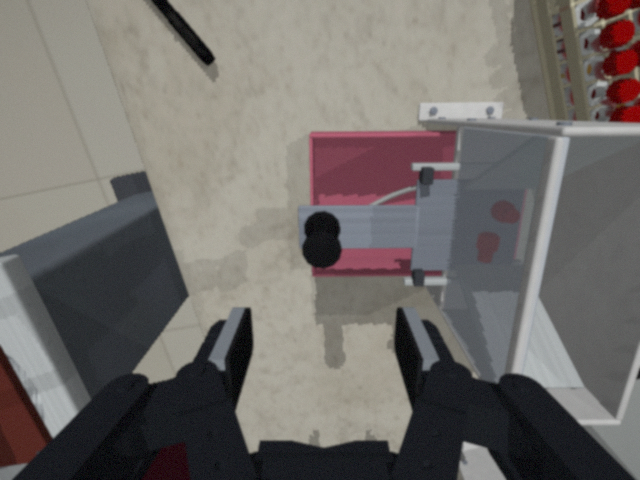

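The knob top at (321,249) and base at (322,226) in the wrist view match the predicted pixels. The gate edges run parallel to the jaw axis, and the inner finger will pass between the gate's screws. Going down.

```bash
python3 -m creep '{"grip":[0.06,0.06,0.06,0.06,0.06,0.06,0.06,0.06,0.06,0.06],"xyz":[[0,0,0.015],[0,0,0.03],[0,0,0.045],[0,0,0.06],[0,0,0.075],[0,0,0.09],[0,0,0.105],[0,0,0.115],[0,0,0.119],[0,0,0.119]],"dr":[[0,0,0],[0,0,0],[0,0,0],[0,0,0],[0,0,0],[0,0,0],[0,0,0],[0,0,0],[0,0,0],[0,0,0]]}'
python3 - <<'E'
from plant import camera
import cv2
for n in("wrist","side"):cv2.imwrite(f"pics/{n}2.png",camera(n)["image"][:,:,::-1])
E
```

```text
clock: 3.3
position: [504.9, 157.8, 121.7]
ee_rot: [3.126, -0.307, -0.002]
ft_force: [-0.4, -0.7, 1.2]
grip_width: 59.9
```

View pics/wrist2.png

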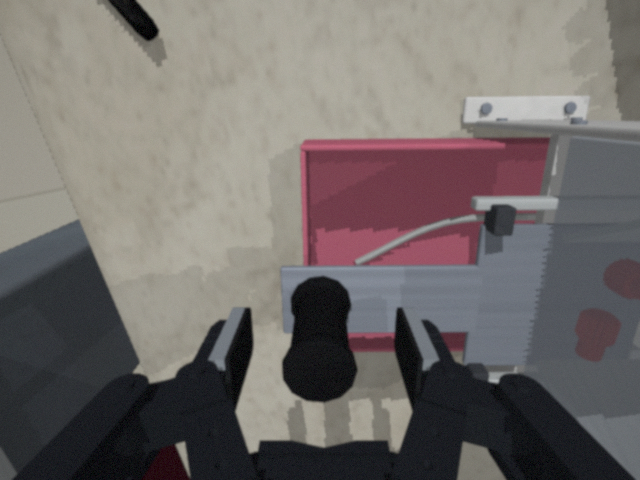

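The knob is centred between the pads, with its top at (320,370) and the pads at x≈235 and 405. Closing.

```bash
python3 -m creep '{"grip":[0.045,0.03,0.018,0.015,0.015,0.015,0.015,0.015,0.015,0.015],"xyz":[[0,-0.002,0],[0,-0.002,0],[0,-0.002,0],[0,-0.002,0],[0,-0.002,0],[0,-0.002,0],[0,-0.002,0],[0,-0.002,0],[0,-0.002,0],[0,-0.002,0]],"dr":[[0,0,0],[0,0,0],[0,0,0],[0,0,0],[0,0,0],[0,0,0],[0,0,0],[0,0,0],[0,0,0],[0,0,0]]}' 40
```

```text
clock: 4.4
position: [505.8, 160.1, 123.1]
ee_rot: [-3.126, 0.307, -0.001]
ft_force: [-2.4, 1.3, 4.9]
grip_width: 22.8
```

The fingers stopped at 22.8 mm on the knob. I'll pull 50 mm first, then go slower.

```bash
python3 -m creep '{"grip":[0.015,0.015,0.015,0.015,0.015,0.015,0.015,0.015,0.015,0.015],"xyz":[[-0.004,0,0],[-0.009,0,0],[-0.015,0,0],[-0.021,0,0],[-0.027,0,0],[-0.033,0,0],[-0.039,0,0],[-0.045,0,0],[-0.05,0,0],[-0.05,0,0]],"dr":[[0,0,0],[0,0,0],[0,0,0],[0,0,0],[0,0,0],[0,0,0],[0,0,0],[0,0,0],[0,0,0],[0,0,0]]}'
python3 - <<'E'
from plant import camera
import cv2
for n in("wrist","top"):cv2.imwrite(f"pics/{n}3.png",camera(n)["image"][:,:,::-1])
E
```

```text
clock: 5.4
position: [455.9, 169.6, 123.0]
ee_rot: [3.126, -0.307, 0.0]
ft_force: [-0.6, -0.9, 8.3]
grip_width: 22.8
```

View pics/wrist3.png

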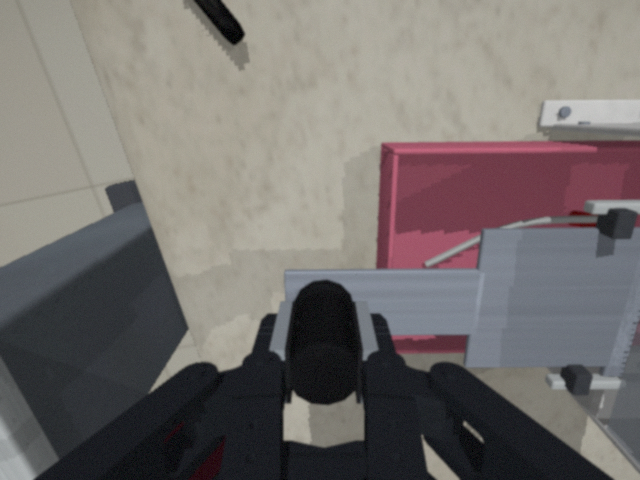

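The gate has come out with the knob: the wide plate now spans x 465–620, and some red shows in the basket at (585,215). I'll pull on in 2 mm steps to find the stop.

```bash
python3 -m creep '{"grip":[0.015,0.015,0.015,0.015,0.015,0.015,0.015,0.015,0.015,0.015],"xyz":[[-0.001,0,0],[-0.002,0,0],[-0.003,0,0],[-0.004,0,0],[-0.005,0,0],[-0.006,0,0],[-0.007,0,0],[-0.008,0,0],[-0.008,0,0],[-0.008,0,0]],"dr":[[0,0,0],[0,0,0],[0,0,0],[0,0,0],[0,0,0],[0,0,0],[0,0,0],[0,0,0],[0,0,0],[0,0,0]]}'
```

```text
clock: 6.5
position: [448.8, 170.9, 123.0]
ee_rot: [3.126, -0.307, 0.002]
ft_force: [2.3, -1.5, 7.0]
grip_width: 23.0
```

```bash
python3 -m creep '{"grip":[0.015,0.015,0.015,0.015,0.015,0.015,0.015,0.015,0.015,0.015],"xyz":[[-0.001,0,0],[-0.002,0,0],[-0.003,0,0],[-0.004,0,0],[-0.004,0,0],[-0.004,0,0],[-0.004,0,0],[-0.004,0,0],[-0.004,0,0],[-0.004,0,0]],"dr":[[0,0,0],[0,0,0],[0,0,0],[0,0,0],[0,0,0],[0,0,0],[0,0,0],[0,0,0],[0,0,0],[0,0,0]]}'
```

```text
clock: 7.5
position: [444.8, 171.7, 123.0]
ee_rot: [3.126, -0.307, 0.002]
ft_force: [2.5, -2.2, 6.8]
grip_width: 22.9
```

```bash
python3 -m creep '{"grip":[0.015,0.015,0.015,0.015,0.015,0.015,0.015,0.015,0.015,0.015],"xyz":[[-0.001,0,0],[-0.001,0,0],[-0.002,0,0],[-0.002,0,0],[-0.003,0,0],[-0.003,0,0],[-0.004,0,0],[-0.004,0,0],[-0.004,0,0],[-0.004,0,0]],"dr":[[0,0,0],[0,0,0],[0,0,0],[0,0,0],[0,0,0],[0,0,0],[0,0,0],[0,0,0],[0,0,0],[0,0,0]]}'
```

```text
clock: 8.5
position: [444.1, 171.8, 123.2]
ee_rot: [3.126, -0.308, 0.013]
ft_force: [16.8, -4.3, -4.9]
grip_width: 23.0
```

The tool stalled after 0.7 of the 4 mm commanded, with the force up to 17 N. That is the end stop, about 63 mm from the start. Looking before I release.

Run:
```python
from plant import camera
import cv2,numpy as np
a=camera("top")["image"][120:300,150:330,::-1];b=camera("side")["image"][230:410,260:440,::-1]
cv2.imwrite("pics/z4.png",np.hstack([cv2.resize(i,(400,400),interpolation=cv2.INTER_CUBIC) for i in(a,b)]))
```

```text
(no output)
```

View pics/z4.png

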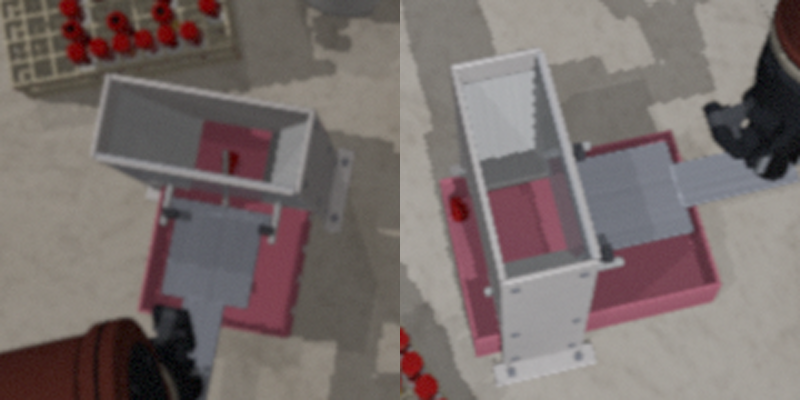

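The outlet is fully open and no stoppers are left on the gate. At least one stopper shows in the basket, at (232,160) on the left and (458,208) on the right. Releasing, then rising.

```bash
python3 -m creep '{"grip":[0.03,0.045,0.055,0.055,0.055,0.055,0.055,0.055,0.055,0.055],"xyz":[[0.002,0,0],[0.003,0,0],[0.003,0,0],[0.003,0,0],[0.003,0,0],[0.003,0,0],[0.003,0,-0.005],[0.003,0,-0.02],[0.003,0,-0.04],[0.003,0,-0.06]],"dr":[[0,0,0],[0,0,0],[0,0,0],[0,0,0],[0,0,0],[0,0,0],[0,0,0],[0,0,0],[0,0,0],[0,0,0]]}'
python3 -m creep '{"grip":[0.055,0.055,0.055,0.055,0.055,0.055,0.055,0.055,0.055,0.055],"xyz":[[0,0,-0.02],[0,0,-0.04],[0,0,-0.06],[0,0,-0.08],[0,0,-0.1],[0,0,-0.12],[0,0.04,-0.12],[0,0.08,-0.12],[0,0.12,-0.12],[0,0.12,-0.12]],"dr":[[0,0,0],[0,0,0],[0,0,0],[0,0,0],[0,0,0],[0,0,0],[0,0,0],[0,0,0],[0,0,0],[0,0,0]]}'
python3 - <<'E'
from plant import camera
import cv2,numpy as np
w=camera("wrist")["image"][:,:,::-1];a=camera("top")["image"][120:300,150:330,::-1];b=camera("side")["image"][230:410,260:440,::-1]
cv2.imwrite("pics/w5.png",w)
cv2.imwrite("pics/z5.png",np.hstack([cv2.resize(i,(400,400),interpolation=cv2.INTER_CUBIC) for i in(a,b)]))
E
```

```text
clock: 9.6
position: [443.6, 172.1, 183.1]
ee_rot: [3.126, -0.307, -0.001]
ft_force: [0.4, -0.9, -0.4]
grip_width: 54.8
clock: 10.6
position: [419.9, 50.9, 302.9]
ee_rot: [3.124, -0.314, 0.001]
ft_force: [1.1, 1.0, 0.3]
grip_width: 54.7
```

View pics/z5.png

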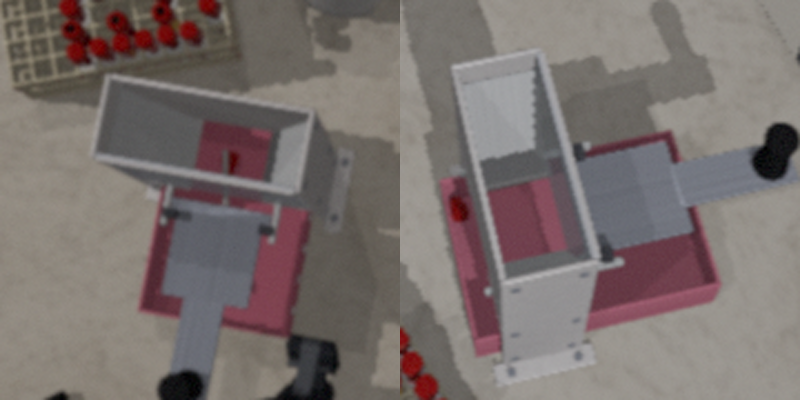

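View pics/w5.png

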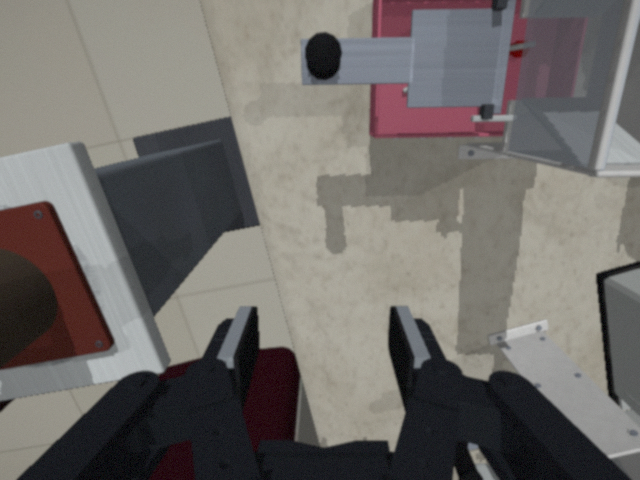

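Run:
```python
from h import *
from plant import camera
import cv2
np.set_printoptions(precision=1,suppress=True)
cs,ct,cw=[camera(n) for n in("side","top","wrist")]
for z in(12,107):print(z,"side",atz(cs,(286.1,323.6),z),"top",atz(ct,(254.4,192),z),"wrist",atz(cw,(518,48),z))
for c,n,r in((cs,"s",(280,325,595-0,640)),(ct,"t",(0,0,0,0))):pass
def blob(c,r):
    m=(c["image"].max(2)[r[0]:r[1],r[2]:r[3]]<50).astype(np.uint8);_,l,st,ce=cv2.connectedComponentsWithStats(m);i=1+st[1:,4].argmax();return ce[i]+[r[2],r[0]]
a,b=blob(cs,(280,320,415,440)),blob(ct,(280,305,215,250));k,e=tri(cs,a,ct,b);print(a,b,k,e,np.linalg.norm(k[:2]-[503.9,160.4]))
# narrow knob check vs initial
for c,n in((cs,"side"),(ct,"top")):
    i0=cv2.imread(f"pics/{n}0.png")[:,:,::-1].astype(int);d=abs(c["image"].astype(int)-i0).max(2);r=(100,150,235,305) if n=="side" else(180,270,440,495)
    print(n,"narrow diff px>30:",(d[r[0]:r[1],r[2]:r[3]]>30).sum())
def up(c,x0,y0,w,s):return cv2.resize(c["image"][y0:y0+w,x0:x0+w,::-1],(400,400),interpolation=cv2.INTER_CUBIC)
cv2.imwrite("pics/z6.png",np.hstack([up(ct,225,165,60,0),up(cw,460,0,100,0)]))
```

```text
12 side [659.7  81.4  12. ] top [642.8 150.3  12. ] wrist [643.  159.3  12. ]
107 side [669.4 114.3 107. ] top [627.8 133.5 107. ] wrist [596.9 154.3 107. ]
[428.7 297.9] [231.2 294.2] [444.1 171.7 121. ] 0.9286972906300953 60.89345617551074
side narrow diff px>30: 20
top narrow diff px>30: 0
```

View pics/z6.png

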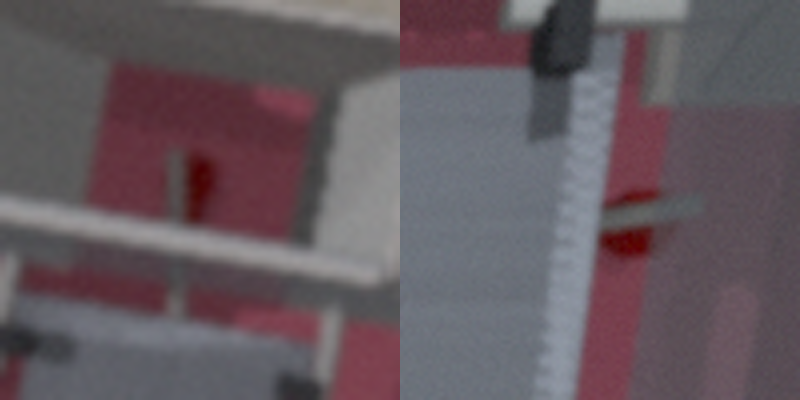

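The knob now measures 61 mm out from where it started, and the arm readings gave 63. The narrow gate hasn't moved. Next, whether both stoppers are inside the basket, and what the grey rod is.

Run:
```python
from h import *
from plant import camera,observe
import cv2
np.set_printoptions(precision=1,suppress=True)
cs,cw=[camera(n) for n in("side","wrist")]
print(observe()["clock"])
cv2.imwrite("pics/z7.png",np.hstack([cv2.resize(cs["image"][300:370,270:340,::-1],(400,400),interpolation=cv2.INTER_CUBIC),cv2.resize(cv2.imread("pics/side0.png")[300:370,270:340],(400,400),interpolation=cv2.INTER_CUBIC)]))
print("w",atz(cw,(517.5,57),12))
```

```text
11.0
w [641.9 151.3  12. ]
```

View pics/z7.png

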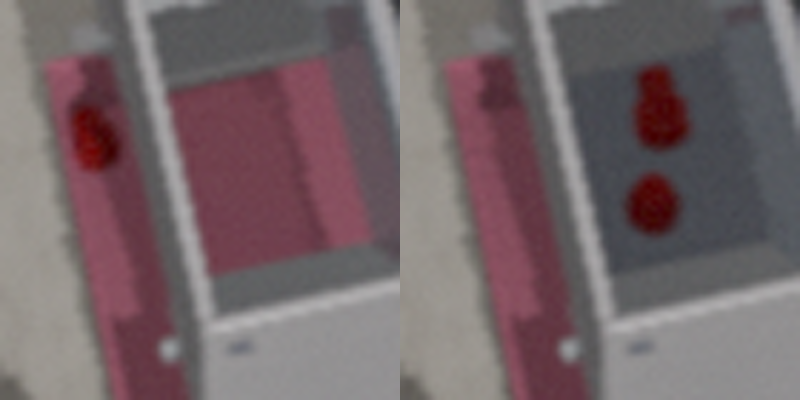

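Run:
```python
from plant import finish_job
print(finish_job())
```

```text
the job is handed in; nothing more can be done
None
```

I drew the wide hopper's gate out by its knob to the end stop, and both stoppers dropped into the pink basket. I then let go of the knob, moved the arm clear and handed the job in at about 11 s.

- **End stop:** the pull stalled after about 63 mm, with 17 N on the wrist. The knob did not spring back on release. The cameras put it at (444, 172) mm, the same as the tool reading at the stop.
- **Travel figures:** the cameras gave 61 mm of travel and the arm 63 mm, which I put down to calibration error. Both fit a gate that started a few millimetres open.
- **Stoppers:** none is left on the gate. One lies at about (642, 151, 12) mm, where the top and wrist views agree to 1–2 mm. The other shows inside the basket near its back wall, but only the side camera sees it, so its position (about (660, 81) mm) assumes it rests at basket height.
- **Narrow hopper:** its gate looks unmoved. There was no change in the top view and only 20 stray pixels in the side view.

A thin grey rod near the outlet showed in the pictures. I did not find out what it is, but nothing caught on it.

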